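Clear the dental lab bench after a case

TASK

Clear the finished case off the bench: put the full-arch plaster model in the larger blue box, the small quadrant model in the smaller blue box and the metal impression tray in the long steel tray, each lying flat on the bottom and right way up; lower the plaster models in gently, they chip if dropped. Of the two identical closed jars one is full of casting metal and one is empty: find the full one by its weight and stand it in the round dish, and leave the empty one standing on the bench itself. Keep both jars upright.

Things in the scene. Friction and masses are not known exactly. Their poses are not given: they have to be found in the camera images.
- arch_model: Full-arch dental model of cream plaster, about 0.11 kg. D-shaped base 20 mm high, 56 mm wide along its y, with flat parallel sides from x = -25 to +8 mm; the front is round and reaches x = +33 mm. A horseshoe of teeth on top reaches z = 29 mm. Origin: on the underside, midway between the flat sides; z up. Grip it across y at the origin.
- quadrant_model: Small quadrant model of cream plaster, about 0.05 kg: rectangular base 22 mm (x) by 46 mm (y) by 20 mm high, with one straight row of teeth along y up to z = 29 mm. Origin: centre of the underside, z up. Grip it across x.
- impression_tray: Steel dental impression tray, 0.06 kg, 103 mm long: a horseshoe trough lying flat, x = -53 to +1 mm, 58 mm wide, 13 mm high, open end at -x; from its closed end a straight bar handle runs along +x to 50 mm, 12 mm wide (y), z = 4 to 16 mm. Origin: at underside height, on the centre line where handle and trough meet; z up. Grip the handle across y at x = +17 mm.
- jar_1: One of two identical closed white plastic jars, 50 mm diameter, 55 mm high with lid. One of the two, standing at random among the other things, is full of casting metal and weighs 0.4 to 0.6 kg, the other is empty and weighs 0.04 to 0.06 kg; only the weight tells which. Origin: centre of the underside, z up.
- jar_2: The other of the two identical closed white jars; size and weights as for jar_1.
- large_box: Larger blue open plastic box, fixed: outside 118 mm (x) by 158 mm (y) by 32 mm high; walls and floor 4 mm, inside 110 by 150 mm. Origin: centre of the underside, on the bench; z up.
- small_box: Smaller blue open plastic box, fixed: outside 88 mm (x) by 108 mm (y) by 32 mm high; walls and floor 4 mm, inside 80 by 100 mm. Origin: centre of the underside, on the bench; z up.
- steel_tray: Long low open steel tray, fixed: outside 100 mm (x) by 190 mm (y) by 16 mm high; walls and floor 4 mm, inside 92 by 182 mm. Origin: centre of the underside, on the bench; z up.
- jar_dish: Round low aluminium dish, fixed: outside diameter 92 mm, 12 mm high, wall and floor 4 mm, inside diameter 84 mm. Origin: centre of the underside, on the bench; z up.

How it is judged:
At the end, for the whole second after the job is handed in: Each model flat on the floor of its box, the impression tray flat on that of the steel tray, the full jar upright in the dish (bearing on it with over 2 N), the empty jar upright on the bench itself; undersides within 4 mm (empty jar 2.5 mm), tilt under 7 degrees, all at rest (horizontal distance between arch_model and large_box below 0.06 m and height (world z) of arch_model between 0.002 and 0.008 m and angle between each of arch_model, quadrant_model, impression_tray's own z axis and vertical below 0.12 rad and linear speed of each of arch_model, quadrant_model, impression_tray below 0.02 m/s and angular speed of each of arch_model, quadrant_model, impression_tray below 0.2 rad/s and horizontal distance between quadrant_model and small_box below 0.05 m and height (world z) of quadrant_model between 0.002 and 0.008 m and horizontal distance between impression_tray and steel_tray below 0.09 m and height (world z) of impression_tray between 0.002 and 0.008 m and (((horizontal distance between jar_1 and jar_dish below 0.022 m and height (world z) of jar_1 between 0.002 and 0.008 m and angle between jar_1's own z axis and vertical below 0.12 rad and linear speed of jar_1 below 0.02 m/s and angular speed of jar_1 below 0.2 rad/s) and contact force between jar_1 and jar_dish above 2 N and height (world z) of jar_2 below 0.0025 m and angle between jar_2's own z axis and vertical below 0.12 rad and linear speed of jar_2 below 0.02 m/s and angular speed of jar_2 below 0.2 rad/s) or ((horizontal distance between jar_2 and jar_dish below 0.022 m and height (world z) of jar_2 between 0.002 and 0.008 m and angle between jar_2's own z axis and vertical below 0.12 rad and linear speed of jar_2 below 0.02 m/s and angular speed of jar_2 below 0.2 rad/s) and contact force between jar_2 and jar_dish above 2 N and height (world z) of jar_1 below 0.0025 m and angle between jar_1's own z axis and vertical below 0.12 rad and linear speed of jar_1 below 0.02 m/s and angular speed of jar_1 below 0.2 rad/s))); the robot touches nothing.
It fails at once if a jar is tipped over (more than 40 degrees) (angle between any of jar_1, jar_2's own z axis and vertical above 0.7 rad).
It fails at once if a plaster model hits the floor of its box at over 0.5 m/s (a drop of more than about 13 mm) ((horizontal distance between arch_model and large_box below 0.08 m and height (world z) of arch_model below 0.02 m and linear speed of arch_model above 0.5 m/s) or (horizontal distance between quadrant_model and small_box below 0.08 m and height (world z) of quadrant_model below 0.02 m and linear speed of quadrant_model above 0.5 m/s)).
It also fails if it takes over 125 s, if anything falls off the work surface, if the arm or the gripper's body presses on something with over 40 N, if the wrist force passes 120 N, or if a joint passes its speed limit or range.

ROBOT

A 7-joint arm with a two-finger parallel gripper is mounted at the origin on the work surface. World frame = base frame: x ahead of the robot, y to its left, z up, the work surface at z = 0. Lengths are in m, angles in rad, forces in N, time in s.
With the tool pointing down it reaches from about 0.425 to 0.975 m from the base axis. Payload 16.7 kg.
Tool frame: the origin (TCP) lies between the finger pads; the fingertips stand 17 mm ahead of it and the grasp point (between the pads) lies 2 mm behind it; z points along the fingers, y is the line along which they close (so a half turn about z gives the same grasp; the last joint's range is limited). The gripper opens to 85 mm and grips with 20 to 120 N. Pads are 22 mm wide; open, the fingers measure 114 mm over their backs; the gripper's body (76 mm by 85 mm) begins 54 mm behind the grasp point. The pads swing forward as they close: fully open they stand 13 mm farther back than shut.
Start: joints at [1.079, 0.426, 0.074, 1.606, -0.034, 1.111, -0.067], TCP at [0.227, -0.636, 0.216] pointing down, gripper open.
Joint ranges: [-2.85, 2.85], [-0.5, 2.14], [-1.23, 1.37], [0.21, 2.46], [-1.02, 4.16], [0.16, 2.05], [-2.73, 2.73]. Speed limits (rad/s): [1.89, 1.89, 2.39, 2.39, 3.01, 3.01, 3.01].

INTERFACE

Orientations are given as a unit quaternion [w, x, y, z].
In Python, from rig import sensors, cams, ctrl, nets gives the robot as it stands.
- The arm moves only by the shell command python3 -m crank [FORCE], which reads ROWS from standard input. ROWS is a JSON list of rows, 1 to 12 of them, each an object with the fields pos (a list: dx, dy, dz in parts of the range, where 1.0 means 60 cm), twist (a turn about the tool's z in parts of the range, where 1.0 means 90 degrees), aperture (the opening from 0.0 (shut) to 1.0 (fully open)); a field left out counts as zero (the opening has to be given); each row shifts and turns the commanded pose from where the row before left it, along the tool's axes as they then stand; what a row does not reach is not made up. A row lasts 1/8 s, in which the tool goes at most 0.0625 m and 0.188 rad, less where a joint would pass 70% of its speed; a pose out of reach is approached as far as the arm can. The fingers move at their own pace and stop on an object; FORCE is the grip in N (left out, the last holds). Time passes only in rows, so rows that do not move let the fingers close. It prints the time, the measured TCP pose, the force, the opening and the grip force at its end. No shift or turn number may pass 1 either way. Input that does not fit is refused with a message, and nothing moves.
- sensors.get_obs(): the state, without advancing time (a new reading comes with each control period).
- cams.snapshot(name): name is "scene" or "top"; returns a dict with "image" (384x512x3 uint8, red, green, blue), "range_z" (384x512 float32, m along the optical axis (not along the pixel's ray), 0 where there is no reading), "camera_matrix" (3x3 intrinsics, pixels), "extrinsics" (4x4, takes a point from camera to world coordinates). Camera axes: x right, y down, z forward; pixel columns grow to the right and rows downward; lengths in m; the calibration is good to about 2 mm. A picture is of the moment at which its call begins.
- ctrl.sign_off(): hands the job in; it is judged then, once.
Trained networks look in a picture, given as the dict that the camera call returned (one of the last four; its "shot" number tells which), for a name from the list of things; names that differ only in an ending like _2 or _b are one class to them, and where a whole thing is asked for, a point or a joint stands for the part that bears it (a point fixed in the world has none). Each returns a list of dicts, best first, with "confidence" (0 to 1); they miss things now and then, are a little off and sometimes report something else, mostly with a low value. They report only what shows in the picture. A call takes as long as a camera call.
- nets.search_frame(picture, name): "bbox" ([centre column, centre row, width, height] in pixels, round what is visible of it).
- nets.silhouettes(picture, name): "region" (384x512 bool, what is visible of it) and "bbox" ([centre column, centre row, width, height] in pixels, round what is visible of it).
The state is a dict: "time_s": time; "joint_pos": joint angles; "joint_velocities": joint speeds; "effort": joint torques, N m; "tcp_pos": TCP position; "tcp_rot": TCP orientation; "contact_force": force on the tool from outside, world axes, zero at the start; "wrist_torque": the same for the moment, N m; "finger_gap": opening from 0.0 (shut) to 1.0 (fully open); "gripper_force": force on a finger pad.
Only numpy, scipy, OpenCV 4.12 (cv2) and the standard library are available. Lean on these libraries where they do the work, as an engineer would, in place of code of your own. Each camera call takes 0.05 s, during which the arm holds its last target. There are 200 camera calls.

## Working session

There is one attempt and no reset: what is moved stays moved. The work goes in short steps, Python scripts to look and compute and a shell command to move; the robot and the scene stay as the last step left them, time stands still between calls to the robot, and variables do not carry over. Pictures are saved under pics/ and viewed, at most 14 in all, crops included, and the job is handed in when it is done.

```bash
mkdir -p pics; ls; cat > h.py <<'E'
import numpy as np,cv2
from rig import sensors,cams,ctrl,nets
def pts(s,m):
    v,u=np.nonzero(m&(s["range_z"]>0)); z=s["range_z"][v,u]; K=s["camera_matrix"]
    p=np.c_[(u-K[0,2])*z/K[0,0],(v-K[1,2])*z/K[1,1],z]
    E=s["extrinsics"]; return p@E[:3,:3].T+E[:3,3]
NAMES=["arch_model","quadrant_model","impression_tray","jar_1","large_box","small_box","steel_tray","jar_dish"]
E
python3 - <<'E'
from h import *
o=sensors.get_obs(); print({k:np.round(v,3) for k,v in o.items()})
for c in ["top","scene"]:
    s=cams.snapshot(c); cv2.imwrite(f"pics/{c}0.png",s["image"][:,:,::-1])
    print(c,np.round(s["extrinsics"],2).tolist())
    for n in NAMES:
        for d in nets.silhouettes(s,n)[:3]:
            p=pts(s,d["region"])
            if len(p)<5: continue
            r=cv2.minAreaRect((p[:,:2]*1000).astype(np.float32))
            print(n,round(d["confidence"],2),np.round(d["bbox"]),len(p),"rect",np.round(r[0]),np.round(r[1]),round(r[2]),"z",np.round(np.percentile(p[:,2],[2,50,98]),3))
E
```

```text
pics
{'time_s': np.float64(0.0), 'joint_pos': array([ 1.078,  0.427,  0.074,  1.607, -0.034,  1.111, -0.067]), 'joint_velocities': array([-0.   ,  0.001,  0.001, -0.001, -0.001, -0.   , -0.   ]), 'effort': array([-2.0000e-03, -9.4983e+01,  3.7590e+00, -4.6351e+01,  1.9000e-02,
        1.0000e-02, -0.0000e+00]), 'tcp_pos': array([ 0.227, -0.635,  0.216]), 'tcp_rot': array([-0.001,  0.985,  0.171, -0.   ]), 'contact_force': array([0.433, 1.086, 0.408]), 'wrist_torque': array([0.054, 0.008, 0.021]), 'gripper_force': np.float64(0.0), 'finger_gap': np.float64(1.004)}
top [[-0.02, -1.0, 0.05, 0.46], [-1.0, 0.03, 0.01, -0.0], [-0.01, -0.05, -1.0, 0.9], [0.0, 0.0, 0.0, 1.0]]
arch_model 0.88 [192. 222.  32.  25.] 588 rect [434. 163.] [61. 62.] 68 z [-0.     0.021  0.03 ]
quadrant_model 0.58 [134. 251.  21.  17.] 208 rect [372. 303.] [22. 47.] 43 z [0.011 0.021 0.032]
impression_tray 0.86 [252. 212.  30.  48.] 411 rect [455.  12.] [ 57. 103.] 76 z [0.001 0.005 0.018]
jar_1 0.95 [326. 217.  30.  21.] 363 rect [ 440. -145.] [44. 43.] 62 z [0.02  0.055 0.058]
jar_1 0.62 [402. 248.  24.  21.] 473 
[... 615 characters left out ...]
.] 70 z [0.002 0.02  0.03 ]
quadrant_model 0.56 [406. 206.  19.  15.] 213 rect [373. 304.] [22. 44.] 43 z [0.005 0.02  0.031]
impression_tray 0.76 [280. 185.  40.  32.] 417 rect [450.  10.] [ 70. 110.] 74 z [0.    0.007 0.018]
jar_1 0.95 [223. 155.  14.  25.] 434 rect [ 442. -144.] [48. 48.] 6 z [0.007 0.046 0.057]
jar_1 0.6 [185. 119.  19.  26.] 439 rect [ 343. -332.] [110.  54.] 44 z [-0.001  0.035  0.057]
small_box 0.61 [282. 265.  64.  58.] 2416 rect [634. 115.] [113. 117.] 1 z [0.001 0.006 0.033]
steel_tray 0.55 [428. 283. 111.  83.] 4501 rect [535. 396.] [192. 114.] 82 z [0.001 0.005 0.017]
jar_dish 0.64 [120. 159.  42.  28.] 850 rect [ 553. -389.] [97. 93.] 54 z [-0.     0.005  0.013]
```

```bash
python3 - <<'E'
import cv2
i=cv2.imread("pics/top0.png"); cv2.imwrite("pics/topc.png",cv2.resize(i[90:290,30:460],None,fx=1.86,fy=1.86,interpolation=cv2.INTER_CUBIC))
i=cv2.imread("pics/top0.png"); cv2.imwrite("pics/topd.png",cv2.resize(i[190:270,110:290],None,fx=4.4,fy=4.4,interpolation=cv2.INTER_CUBIC))
E
```

```text
(no output)
```

View pics/topc.png

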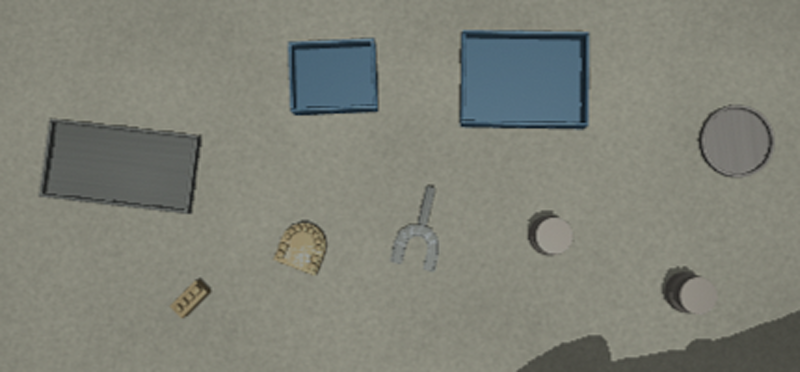

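View pics/topd.png

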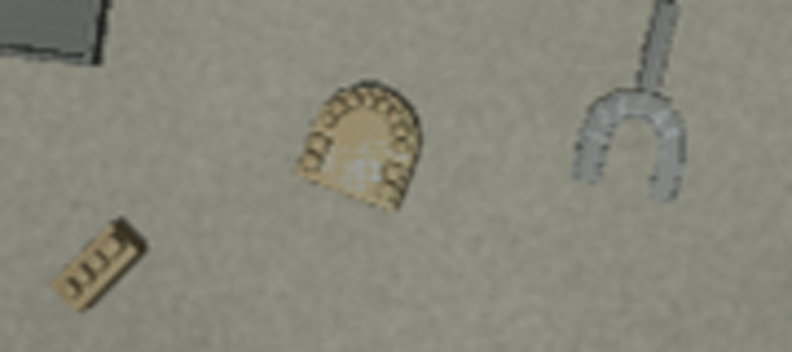

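The top view shows the quadrant at (190,298), the arch at (302,247), the tray at (418,230) with its handle pointing up (+x), the jars at (553,235) and (695,294), and the containers in the upper part. This agrees with the measured rectangles and sizes. Next I'll refine the jar and box centres and plan the first move.

```bash
cat >> h.py <<'E'
def plan(x,y,z,yaw=None):
    "delta in tool axes to TCP x,y,z; turn (tool z) to bring tool y to world angle yaw (deg, mod 180)"
    o=sensors.get_obs(); w,a,b,c=o["tcp_rot"]
    from scipy.spatial.transform import Rotation as R
    M=R.from_quat([a,b,c,w]).as_matrix(); d=M.T@(np.array([x,y,z])-o["tcp_pos"])
    cur=np.degrees(np.arctan2(M[1,1],M[0,1])); t=None
    if yaw is not None: t=np.round(-np.radians((yaw-cur+90)%180-90),3)
    print("t",o["time_s"].round(2),"tcp",o["tcp_pos"].round(4),"yaw",cur.round(1),"tilt",M[2].round(3),"| d",d.round(4),"turn",t,"| F",o["contact_force"].round(2),"gap",o["finger_gap"].round(3),"grip",o["gripper_force"].round(1),"j7",o["joint_pos"][6].round(2))
E
python3 - <<'E'
from h import *
s=cams.snapshot("top")
for n in ["jar_1","quadrant_model","arch_model","impression_tray","jar_dish"]:
    for d in nets.silhouettes(s,n)[:2]:
        p=pts(s,d["region"])*1000; lo={"jar_1":50,"quadrant_model":14,"arch_model":14,"impression_tray":5,"jar_dish":9}[n]
        q=p[p[:,2]>lo][:,:2].astype(np.float32)
        if len(q)>8: print(n,round(d["confidence"],2),"circ",np.round(cv2.minEnclosingCircle(q),0) if 0 else cv2.minEnclosingCircle(q),"mean",q.mean(0),"rect",cv2.minAreaRect(q))
s=cams.snapshot("scene")
for d in nets.silhouettes(s,"jar_1")[:2]:
    p=pts(s,d["region"])*1000;q=p[(p[:,2]>50)][:,:2].astype(np.float32);print(cv2.minEnclosingCircle(q))
plan(.365,-.313,.12)
E
```

```text
jar_1 0.95 circ ((439.7286071777344, -147.0469970703125), 22.404312133789062) mean [ 439.73712 -146.7677 ] rect ((439.0788269042969, -147.2585906982422), (44.219974517822266, 42.161617279052734), 88.41122436523438)
jar_1 0.8 circ ((364.7167663574219, -314.81488037109375), 21.970388412475586) mean [ 364.9855  -313.70453] rect ((365.1441650390625, -314.0950927734375), (40.617401123046875, 42.541656494140625), 48.30348205566406)
quadrant_model 0.78 circ ((372.1216125488281, 302.9903564453125), 24.14352035522461) mean [372.61948 301.3737 ] rect ((372.359619140625, 302.7602233886719), (21.631839752197266, 45.307891845703125), 43.20750045776367)
quadrant_model 0.58 circ ((644.2258911132812, 117.70732879638672), 67.84941864013672) mean [647.20935 120.69908] rect ((645.9656982421875, 117.82316589355469), (89.19219207763672, 108.42752075195312), 1.002784252166748)
arch_model 0.95 circ ((428.6403503417969, 162.05914306640625), 34.10218811035156) mean [431.468   160.79282] rect ((433.86346435546875, 160.88079833984375), (56.25205993652344, 57.15872573852539), 68.01704406738281)
impression_tray 
[... 293 characters left out ...]
02  -390.02008] rect ((552.43505859375, -389.0608215332031), (90.17772674560547, 90.17823791503906), 43.843013763427734)
((440.54974365234375, -144.49420166015625), 23.37474250793457)
((365.0774230957031, -312.8908996582031), 22.407907485961914)Traceback (most recent call last):
  File "<stdin>", line 11, in <module>
  File "h.py", line 15, in plan
    print("t",o["time_s"].round(2),"tcp",o["tcp_pos"].round(4),"yaw",cur.round(1),"tilt",M[2].round(3),"| d",d.round(4),"turn",t,"| F",o["contact_force"].round(2),"gap",o["finger_gap"].round(3),"grip",o["gripper_force"].round(1),"j7",o["joint_pos"][6].round(2))
              ^^^^^^^^^^^^^^^^^
AttributeError: 'float' object has no attribute 'round'
```

```bash
sed -i 's/o=sensors.get_obs();\ w/o={k:np.float64(v) if np.isscalar(v) else v for k,v in sensors.get_obs().items()}; w/' h.py
python3 -c "
from h import *
plan(.365,-.3135,.12)"
```

```text
t 1.3 tcp [ 0.2269 -0.6357  0.2164] yaw -70.4 tilt [ 0. -0. -1.] | d [ 0.2384 -0.257   0.0964] turn None | F [-0.04 -0.33 -0.08] gap 1.001 grip 0.0 j7 -0.07
```

Units first: shifts go in shares of 60 cm and turns go in shares of 90 degrees. So -0.0321 m is -0.0535, 0.0298 m is 0.0497.

```bash
echo '[{"pos":[0.0497,-0.0535,0.02],"aperture":1},{"pos":[0.0497,-0.0535,0.02],"aperture":1},{"pos":[0.0497,-0.0535,0.02],"aperture":1},{"pos":[0.0497,-0.0535,0.02],"aperture":1},{"pos":[0.0497,-0.0535,0.02],"aperture":1},{"pos":[0.0497,-0.0535,0.02],"aperture":1},{"pos":[0.0497,-0.0535,0.02],"aperture":1},{"pos":[0.0497,-0.0535,0.02],"aperture":1},{"aperture":1},{"aperture":1}]' | python3 -m crank 40; python3 -c "
from h import *
plan(.365,-.3135,.032)"
```

```text
time_s: 2.55
tcp_pos: [0.3651, -0.3141, 0.1207]
tcp_rot: [0.0, 0.985, 0.171, 0.0]
contact_force: [0.3, -0.9, 0.2]
finger_gap: 0.999
gripper_force: 0.0
t 2.55 tcp [ 0.3651 -0.3141  0.1207] yaw -70.4 tilt [ 0.  0. -1.] | d [ 0.0001 -0.0007  0.0887] turn None | F [ 0.33 -0.87  0.22] gap 0.999 grip 0.0 j7 -0.68
```

Descend, grip, and lift 15 mm to weigh.

Converted, 0.022 m is 0.0367, 0.021 m is 0.035.

```bash
echo '[{"pos":[0,0,0.0367],"aperture":1},{"pos":[0,0,0.0367],"aperture":1},{"pos":[0,0,0.0367],"aperture":1},{"pos":[0,0,0.035],"aperture":1},{"aperture":0.5},{"aperture":0.5},{"aperture":0.5},{"aperture":0.5},{"pos":[0,0,-0.0133],"aperture":0.5},{"pos":[0,0,-0.0133],"aperture":0.5},{"aperture":0.5},{"aperture":0.5}]' | python3 -m crank 40; echo '[{"aperture":0.5},{"aperture":0.5}]' | python3 -m crank; python3 -c "
from h import *
plan(.5525,-.3895,.12)"
```

```text
time_s: 4.05
tcp_pos: [0.365, -0.3136, 0.0494]
tcp_rot: [-0.0, 0.985, 0.171, 0.0]
contact_force: [-0.5, 0.6, -5.2]
finger_gap: 0.508
gripper_force: 22.5
time_s: 4.3
tcp_pos: [0.365, -0.3136, 0.0492]
tcp_rot: [-0.0, 0.985, 0.171, -0.0]
contact_force: [-0.2, -0.9, -5.2]
finger_gap: 0.509
gripper_force: 22.5
t 4.3 tcp [ 0.365  -0.3136  0.0492] yaw -70.4 tilt [-0. -0. -1.] | d [ 0.1511  0.1345 -0.0709] turn None | F [-0.17 -0.91 -5.16] gap 0.509 grip 22.5 j7 -0.7
```

Converted, 0.031 m is 0.0517, 0.03 m is 0.05.

```bash
echo '[{"pos":[0,0,-0.0333],"aperture":0.4},{"pos":[0,0,-0.0333],"aperture":0.4},{"pos":[0.05,0.045,-0.0083],"aperture":0.4},{"pos":[0.05,0.045,0],"aperture":0.4},{"pos":[0.05,0.045,0],"aperture":0.4},{"pos":[0.05,0.045,0],"aperture":0.4},{"pos":[0.0517,0.0442,0],"aperture":0.4},{"aperture":0.4},{"aperture":0.4}]' | python3 -m crank; python3 -c "
from h import *
plan(.5525,-.3895,.038)"
```

```text
time_s: 5.42
tcp_pos: [0.5518, -0.3893, 0.0936]
tcp_rot: [-0.001, 0.985, 0.171, -0.001]
contact_force: [0.9, -0.1, -5.2]
finger_gap: 0.492
gripper_force: 41.7
t 5.42 tcp [ 0.5518 -0.3893  0.0936] yaw -70.4 tilt [-0.001 -0.001 -1.   ] | d [0.0006 0.0005 0.0556] turn None | F [ 0.86 -0.1  -5.2 ] gap 0.492 grip 41.7 j7 -0.75
```

Converted, 0.018 m is 0.03, 0.012 m is 0.02.

```bash
echo '[{"pos":[0,0,0.03],"aperture":0.4},{"pos":[0,0,0.03],"aperture":0.4},{"pos":[0,0,0.02],"aperture":0.4},{"pos":[0,0,0.0083],"aperture":0.4},{"pos":[0,0,0.0042],"aperture":0.4},{"aperture":0.4},{"aperture":0.4}]' | python3 -m crank; echo '[{"aperture":0.75},{"aperture":0.75},{"aperture":0.75},{"pos":[0,0,-0.0417],"aperture":0.8},{"pos":[0,0,-0.05],"aperture":0.9},{"pos":[0,0,-0.0583],"aperture":1},{"aperture":1}]' | python3 -m crank; python3 -c "
from h import *
plan(.430,.163,.12,68.5)"
```

```text
time_s: 6.3
tcp_pos: [0.5527, -0.3898, 0.0393]
tcp_rot: [0.0, 0.985, 0.171, 0.0]
contact_force: [-0.3, -0.3, -4.4]
finger_gap: 0.494
gripper_force: 41.8
time_s: 7.18
tcp_pos: [0.554, -0.3906, 0.1321]
tcp_rot: [0.002, 0.985, 0.17, 0.002]
contact_force: [-0.9, 0.6, -0.6]
finger_gap: 1.003
gripper_force: 0.0
t 7.18 tcp [ 0.554  -0.3906  0.1321] yaw -70.4 tilt [ 0.003  0.004 -1.   ] | d [ 0.0692 -0.5631  0.0102] turn 0.718 | F [-0.87  0.59 -0.59] gap 1.003 grip 0.0 j7 -0.74
```

Converted, -0.047 m is -0.0783, -0.046 m is -0.0767.

```bash
echo '[{"pos":[0.01,-0.0783,0],"aperture":1},{"pos":[0.01,-0.0783,0],"aperture":1},{"pos":[0.01,-0.0783,0],"aperture":1},{"pos":[0.01,-0.0783,0],"aperture":1},{"pos":[0.01,-0.0783,0],"aperture":1},{"pos":[0.01,-0.0783,0],"aperture":1},{"pos":[0.01,-0.0783,0],"aperture":1},{"pos":[0.01,-0.0783,0],"aperture":1},{"pos":[0.01,-0.0783,0],"aperture":1},{"pos":[0.01,-0.0783,0],"aperture":1},{"pos":[0.01,-0.0783,0],"aperture":1},{"pos":[0.005,-0.0767,0.0167],"aperture":1}]' | python3 -m crank; echo '[{"twist":-0.1184,"aperture":1},{"twist":-0.1184,"aperture":1},{"twist":-0.1184,"aperture":1},{"twist":-0.1184,"aperture":1},{"twist":-0.1184,"aperture":1},{"twist":-0.1184,"aperture":1},{"twist":-0.1184,"aperture":1},{"twist":-0.1184,"aperture":1},{"twist":-0.1184,"aperture":1},{"twist":-0.1184,"aperture":1},{"twist":-0.1184,"aperture":1},{"twist":-0.1184,"aperture":1}]' | python3 -m crank;  echo '[{"twist":-0.1184,"aperture":1},{"aperture":1}]' | python3 -m crank; python3 -c "
from h import *
plan(.430,.163,.022,68.5)"
```

```text
time_s: 8.68
tcp_pos: [0.4281, 0.1654, 0.1191]
tcp_rot: [-0.0, 0.985, 0.171, 0.001]
contact_force: [0.6, -0.1, -0.5]
finger_gap: 1.004
gripper_force: 0.0
time_s: 10.18
tcp_pos: [0.4281, 0.1637, 0.1186]
tcp_rot: [-0.0, 0.277, 0.961, 0.0]
contact_force: [1.0, -0.7, -0.1]
finger_gap: 1.001
gripper_force: 0.0
time_s: 10.42
tcp_pos: [0.4281, 0.1636, 0.1186]
tcp_rot: [-0.0, 0.19, 0.982, 0.0]
contact_force: [0.6, -0.1, 1.1]
finger_gap: 0.999
gripper_force: 0.0
t 10.42 tcp [0.4281 0.1636 0.1186] yaw 68.1 tilt [ 0.001  0.    -1.   ] | d [-0.0021  0.0001  0.0966] turn -0.007 | F [ 0.63 -0.13  1.07] gap 0.999 grip 0.0 j7 0.43
```

```bash
python3 - <<'E'
from h import *
s=cams.snapshot("scene"); cv2.imwrite("pics/s1.png",s["image"][:,:,::-1])
for n in ["arch_model","jar_1","jar_dish"]:
    for d in nets.silhouettes(s,n)[:3]:
        p=pts(s,d["region"])*1000
        if len(p)>5: print(n,round(d["confidence"],2),p.mean(0).round(),np.percentile(p[:,2],[2,98]).round())
E
```

```text
arch_model 0.79 [439. 166.  20.] [ 3. 30.]
arch_model 0.27 [ 554. -384.   39.] [ 0. 61.]
jar_1 0.93 [ 558. -381.   41.] [ 5. 61.]
jar_1 0.63 [ 445. -140.   37.] [-0. 57.]
jar_dish 0.62 [ 561. -380.    7.] [ 1. 15.]
jar_dish 0.34 [438. 166.  19.] [ 1. 30.]
jar_dish 0.3 [643. 119.  12.] [ 1. 33.]
```

View pics/s1.png

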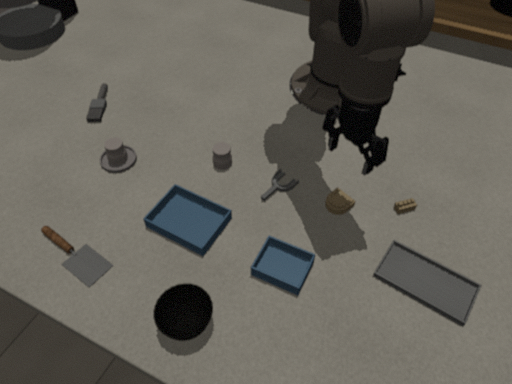

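The full jar stands in the dish at (115,155) and the gripper is over the arch. Descend, grip, lift.

Converted, 0.025 m is 0.0417, 0.0215 m is 0.0358.

```bash
echo '[{"pos":[-0.0033,0,0.0417],"aperture":1},{"pos":[0,0,0.0417],"aperture":1},{"pos":[0,0,0.0417],"aperture":1},{"pos":[0,0,0.0358],"aperture":1},{"aperture":1},{"aperture":0.4},{"aperture":0.4},{"aperture":0.4},{"aperture":0.4},{"aperture":0.4}]' | python3 -m crank 30; python3 -c "
from h import *
plan(.430,.163,.022,68.5)"; echo '[{"pos":[0,0,-0.0333],"aperture":0.4},{"pos":[0,0,-0.05],"aperture":0.4},{"pos":[0,0,-0.05],"aperture":0.4},{"pos":[0,0,-0.0167],"aperture":0.4},{"aperture":0.4}]' | python3 -m crank; python3 -c "
from h import *
plan(.634,-.121,.11)"
```

```text
time_s: 11.88
tcp_pos: [0.4302, 0.163, 0.0226]
tcp_rot: [0.0, 0.189, 0.982, 0.0]
contact_force: [-0.3, -0.6, -0.2]
finger_gap: 0.398
gripper_force: 0.0
t 11.88 tcp [0.4302 0.163  0.0226] yaw 68.2 tilt [-0.  0. -1.] | d [ 0.0002 -0.0001  0.0006] turn -0.006 | F [-0.29 -0.59 -0.18] gap 0.398 grip 0.0 j7 0.26
time_s: 12.5
tcp_pos: [0.4304, 0.1628, 0.1126]
tcp_rot: [0.001, 0.19, 0.982, 0.0]
contact_force: [0.0, 0.5, 0.1]
finger_gap: 0.402
gripper_force: 0.0
t 12.5 tcp [0.4304 0.1628 0.1126] yaw 68.1 tilt [-0.001  0.    -1.   ] | d [-0.2946 -0.1877  0.0028] turn None | F [0.04 0.51 0.1 ] gap 0.402 grip 0.0 j7 0.42
```

```bash
python3 - <<'E'
from h import *
s=cams.snapshot("scene"); cv2.imwrite("pics/s2.png",cv2.resize(s["image"][120:260,250:450,::-1],None,fx=4,fy=4,interpolation=cv2.INTER_CUBIC))
for n in ["arch_model"]:
    for d in nets.silhouettes(s,n)[:3]:
        p=pts(s,d["region"])*1000
        if len(p)>5: print(n,round(d["confidence"],2),p.mean(0).round(),np.percentile(p[:,2],[2,98]).round(),cv2.minAreaRect(p[:,:2].astype(np.float32)))
E
```

```text
arch_model 0.77 [437. 166.  19.] [-0. 30.] ((426.1921081542969, 165.99935913085938), (57.62962341308594, 77.08503723144531), 69.43165588378906)
```

View pics/s2.png

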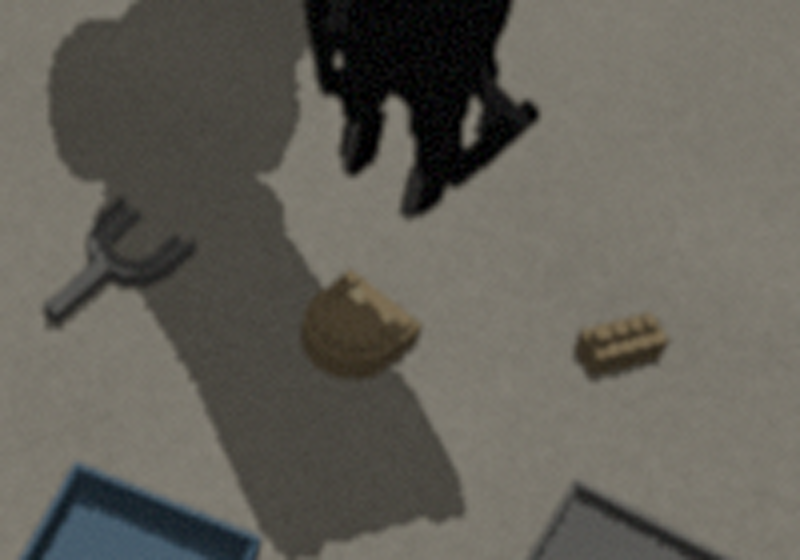

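```bash
python3 - <<'E'
from h import *
for c in ["scene","top"]:
    s=cams.snapshot(c); E=np.linalg.inv(s["extrinsics"]); K=s["camera_matrix"]
    o=sensors.get_obs(); t=o["tcp_pos"]
    pr=lambda p:(lambda q:(q[:2]/q[2]).round(1))(K@(E[:3,:3]@p+E[:3,3]))
    print(c,"tcp",pr(t),"tip",pr(t-[0,0,.017]),"arch0",pr(np.array([.43,.163,0])))
    # gripper points in 3D near tcp
    p=pts(s,np.ones(s["range_z"].shape,bool)); q=p[(np.linalg.norm(p[:,:2]-t[:2],axis=1)<.1)&(p[:,2]>.06)&(p[:,2]<.16)]
    if len(q):
        a=np.radians(68.1); loc=np.c_[(q[:,:2]-t[:2])@[np.sin(a),-np.cos(a)],(q[:,:2]-t[:2])@[np.cos(a),np.sin(a)],q[:,2]-t[2]]
        for z0 in np.arange(-.05,.05,.01):
            m=(loc[:,2]>=z0)&(loc[:,2]<z0+.01)
            if m.sum(): print(z0.round(2),m.sum(),(loc[m].min(0)*1000).round(),(loc[m].max(0)*1000).round())
    cv2.imwrite(f"pics/{c}3.png",cv2.resize(s["image"][(120,140)[c=="top"]:260,(280,140)[c=="top"]:(430,260)[c=="top"],::-1],None,fx=5,fy=4))
print(o["joint_pos"].round(3))
E
```

```text
scene tcp [344.5 172.6] tip [343.3 177.8] arch0 [337.2 204.6]
0.01 9 [-10. -18.  16.] [ 7. 23. 19.]
0.02 55 [-11. -28.  20.] [11. 31. 30.]
0.03 61 [-11. -31.  30.] [12. 32. 40.]
0.04 59 [-11. -28.  40.] [12. 32. 48.]
top tcp [183.3 225.2] tip [185.  224.9] arch0 [193.1 223.2]
0.01 1 [ 11. -21.  20.] [ 11. -21.  20.]
0.02 4 [  5. -31.  24.] [ 11. -21.  29.]
0.03 2 [  7. -32.  33.] [ 11. -25.  37.]
0.04 2 [  7. -31.  41.] [  7. -30.  47.]
[ 0.174  0.297 -0.767  2.137  0.283  0.809  0.421]
```

View pics/top3.png

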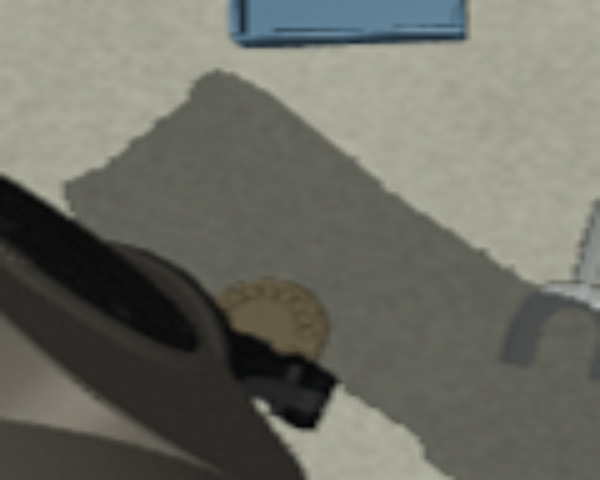

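The fingertips show about 16 mm above the reported TCP, not below it. That explains the miss: they closed above the teeth. I'll measure the tip height at several openings.

```bash
cat >> h.py <<'E'
def tips(R=.1):
    s=cams.snapshot("scene"); o=sensors.get_obs(); t=o["tcp_pos"]
    p=pts(s,np.ones(s["range_z"].shape,bool)); q=p[(np.linalg.norm(p[:,:2]-t[:2],axis=1)<R)&(p[:,2]>.04)&(p[:,2]<.25)]-t
    z=np.sort(q[:,2]); print("gap",o["finger_gap"],"tcpz",t[2],"lowest tip rel tcp",z[:12].round(4)); return s
E
echo '[{"aperture":0.6},{"aperture":0.6},{"aperture":0.6}]' | python3 -m crank>/dev/null; python3 -c "
from h import *
tips()"; echo '[{"aperture":1},{"aperture":1},{"aperture":1},{"aperture":1}]' | python3 -m crank>/dev/null;python3 -c "
from h import *
tips()";echo '[{"aperture":0},{"aperture":0},{"aperture":0},{"aperture":0},{"aperture":0},{"aperture":0}]' | python3 -m crank>/dev/null; python3 -c "
from h import *
s=tips();cv2.imwrite('pics/s4.png',cv2.resize(s['image'][120:230,280:420,::-1],None,fx=5,fy=5))"
```

```text
gap 0.6023195599663816 tcpz 0.112384037292619 lowest tip rel tcp [0.019  0.0193 0.0194 0.02   0.0202 0.0203 0.0208 0.0215 0.0216 0.0217
 0.0222 0.0224]
gap 0.9996664400676741 tcpz 0.11245159036831988 lowest tip rel tcp [0.0273 0.0296 0.0305 0.0307 0.0309 0.0311 0.0315 0.0318 0.0322 0.0322
 0.0324 0.033 ]
gap 0.0008130996653689381 tcpz 0.1124343353670693 lowest tip rel tcp [0.0161 0.0181 0.0189 0.0192 0.0194 0.0196 0.0203 0.0206 0.0206 0.0209
 0.0216 0.0222]
```

View pics/s4.png

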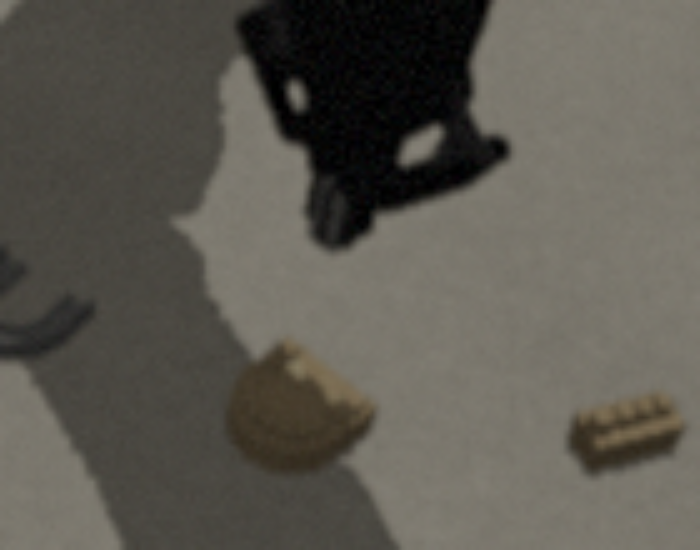

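Measured, the tips sit about 29 mm higher than stated relative to the TCP. I'll correct z by −29 mm and descend again, watching the force.

Converted, 0.03 m is 0.05, 0.01 m is 0.0167.

```bash
echo '[{"aperture":1},{"aperture":1},{"aperture":1},{"aperture":1},{"pos":[0,0,0.05],"aperture":1},{"pos":[0,0,0.05],"aperture":1},{"pos":[0,0,0.05],"aperture":1},{"pos":[0,0,0.0167],"aperture":1},{"pos":[0,0,0.0167],"aperture":1},{"aperture":1}]' | python3 -m crank 30; python3 -c "
from h import *
plan(.430,.163,-.007,68.5)"
```

```text
time_s: 15.72
tcp_pos: [0.4302, 0.1632, 0.0025]
tcp_rot: [0.0, 0.189, 0.982, 0.0]
contact_force: [-0.7, 1.0, 0.2]
finger_gap: 1.002
gripper_force: 0.0
t 15.72 tcp [0.4302 0.1632 0.0025] yaw 68.2 tilt [ 0.  0. -1.] | d [ 0.0001 -0.0002  0.0095] turn -0.006 | F [-0.67  1.02  0.24] gap 1.002 grip 0.0 j7 0.21
```

Converted, 0.005 m is 0.0083.

```bash
echo '[{"pos":[0,0,0.0083],"aperture":1},{"pos":[0,0,0.0083],"aperture":1},{"aperture":0.5},{"aperture":0.4},{"aperture":0.4},{"aperture":0.4},{"aperture":0.4}]' | python3 -m crank; python3 -c "
from h import *
tips(.06)"
```

```text
time_s: 16.6
tcp_pos: [0.4302, 0.163, -0.0073]
tcp_rot: [0.0, 0.189, 0.982, -0.0]
contact_force: [-2.3, -0.4, 6.0]
finger_gap: 0.641
gripper_force: 31.6
gap 0.6478296277067677 tcpz -0.0073197579524230255 lowest tip rel tcp [0.0476 0.0477 0.0479 0.0483 0.0483 0.0485 0.0486 0.0487 0.0487 0.0488
 0.0496 0.0496]
```

Converted, -0.03 m is -0.05, -0.01 m is -0.0167.

```bash
echo '[{"pos":[0,0,-0.0167],"aperture":0.4},{"pos":[0,0,-0.05],"aperture":0.4},{"pos":[0,0,-0.05],"aperture":0.4},{"pos":[0,0,-0.05],"aperture":0.4},{"pos":[0,0,-0.0167],"aperture":0.4},{"aperture":0.4}]' | python3 -m crank; python3 -c "
from h import *
plan(.636,-.121,.1)
s=cams.snapshot('scene');cv2.imwrite('pics/s5.png',cv2.resize(s['image'][110:240,280:420,::-1],None,fx=5,fy=5))"
```

```text
time_s: 17.4
tcp_pos: [0.4305, 0.1629, 0.1028]
tcp_rot: [0.001, 0.19, 0.982, 0.0]
contact_force: [0.3, 0.6, -1.7]
finger_gap: 0.647
gripper_force: 32.8
t 17.4 tcp [0.4305 0.1629 0.1028] yaw 68.2 tilt [-0.001  0.    -1.   ] | d [-0.2964 -0.187   0.0031] turn None | F [ 0.26  0.59 -1.67] gap 0.647 grip 32.8 j7 0.4
```

View pics/s5.png

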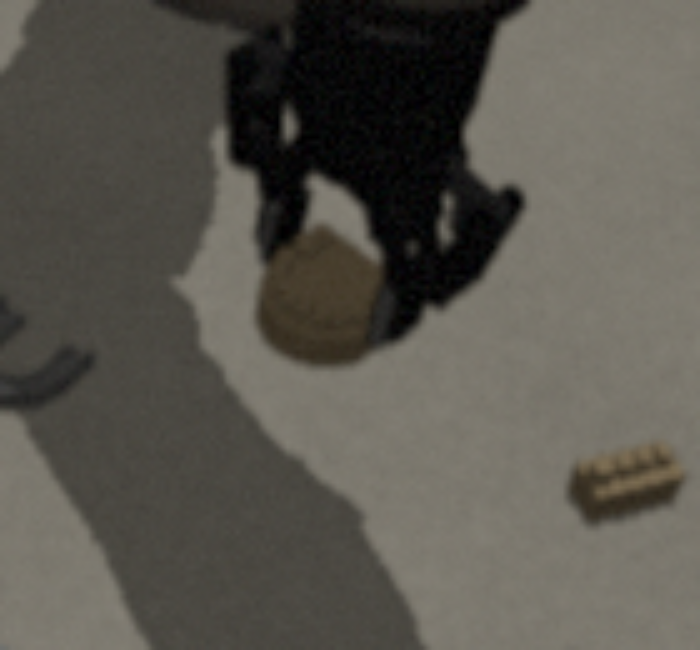

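The arch is held level at (320,295). Carry it to the large box.

Converted, -0.033 m is -0.055, -0.032 m is -0.0533.

```bash
echo '[{"pos":[-0.055,-0.035,0],"aperture":0.4},{"pos":[-0.055,-0.035,0],"aperture":0.4},{"pos":[-0.055,-0.035,0],"aperture":0.4},{"pos":[-0.055,-0.035,0],"aperture":0.4},{"pos":[-0.055,-0.035,0],"aperture":0.4},{"pos":[-0.055,-0.035,0],"aperture":0.4},{"pos":[-0.055,-0.035,0],"aperture":0.4},{"pos":[-0.055,-0.0333,0],"aperture":0.4},{"pos":[-0.0533,-0.0333,0],"aperture":0.4},{"aperture":0.4}]' | python3 -m crank; echo '[{"pos":[0,0,0.05],"aperture":0.4},{"pos":[0,0,0.05],"aperture":0.4},{"pos":[0,0,0.025],"aperture":0.4},{"pos":[0,0,0.0083],"aperture":0.4},{"aperture":0.4}]' | python3 -m crank;python3 -c "
from h import *
plan(.636,-.121,-.002)"
```

```text
time_s: 18.7
tcp_pos: [0.6356, -0.1232, 0.1001]
tcp_rot: [-0.001, 0.191, 0.982, -0.0]
contact_force: [0.3, 1.1, -1.6]
finger_gap: 0.641
gripper_force: 32.7
time_s: 19.32
tcp_pos: [0.6356, -0.1203, 0.0227]
tcp_rot: [0.0, 0.189, 0.982, 0.0]
contact_force: [0.6, -0.0, -1.4]
finger_gap: 0.643
gripper_force: 32.7
t 19.32 tcp [ 0.6356 -0.1203  0.0227] yaw 68.2 tilt [-0.  0. -1.] | d [-0.0006 -0.0005  0.0247] turn None | F [ 0.6  -0.02 -1.44] gap 0.643 grip 32.7 j7 0.91
```

Converted, 0.008 m is 0.0133, 0.004 m is 0.0067.

```bash
echo '[{"pos":[0,0,0.0133],"aperture":0.4},{"pos":[0,0,0.0133],"aperture":0.4},{"pos":[0,0,0.0067],"aperture":0.4},{"aperture":0.4}]' | python3 -m crank | grep -E 'tcp_pos|force'; echo '[{"pos":[0,0,0.005],"aperture":0.4},{"pos":[0,0,0.0025],"aperture":0.4},{"aperture":0.4},{"aperture":0.4}]' | python3 -m crank| grep -E 'tcp_pos|force'
```

```text
tcp_pos: [0.6352, -0.1205, 0.002]
contact_force: [-0.3, 0.8, -0.8]
gripper_force: 32.7
tcp_pos: [0.6355, -0.1206, -0.002]
contact_force: [-0.6, -0.0, -1.1]
gripper_force: 32.7
```

Converted, 0.0015 m is 0.0025.

```bash
echo '[{"pos":[0,0,0.0025],"aperture":0.4},{"aperture":0.4},{"aperture":0.4}]' | python3 -m crank| grep -E 'tcp_pos|force'; echo '[{"pos":[0,0,0.0017],"aperture":0.4},{"aperture":0.4},{"aperture":0.4}]' | python3 -m crank| grep -E 'tcp_pos|force'
```

```text
tcp_pos: [0.6356, -0.1206, -0.0033]
contact_force: [-1.8, -0.4, 5.2]
gripper_force: 33.4
tcp_pos: [0.6356, -0.1206, -0.0033]
contact_force: [-8.2, -0.0, 21.2]
gripper_force: 35.1
```

Converted, -0.03 m is -0.05, -0.01 m is -0.0167.

```bash
echo '[{"pos":[0,0,-0.0017],"aperture":0.4},{"aperture":0.7},{"aperture":0.75},{"aperture":0.75},{"pos":[0,0,-0.0167],"aperture":0.75},{"pos":[0,0,-0.05],"aperture":0.75},{"pos":[0,0,-0.05],"aperture":0.75},{"pos":[0,0,-0.05],"aperture":0.75},{"aperture":0.75}]' | python3 -m crank; python3 -c "
from h import *
plan(.473,.007,.1,75)"
```

```text
time_s: 22.2
tcp_pos: [0.6369, -0.1207, 0.0995]
tcp_rot: [0.002, 0.189, 0.982, -0.0]
contact_force: [0.3, 0.2, -0.9]
finger_gap: 0.751
gripper_force: 0.0
t 22.2 tcp [ 0.6369 -0.1207  0.0995] yaw 68.2 tilt [-0.004  0.001 -1.   ] | d [ 0.1996  0.0576 -0.0013] turn -0.119 | F [ 0.27  0.18 -0.86] gap 0.751 grip 0.0 j7 0.96
```

Converted, 0.034 m is 0.0567, 0.0096 m is 0.016, -0.119 rad is -0.0758.

```bash
echo '[{"pos":[0.055,0.016,0],"aperture":0.75},{"pos":[0.055,0.016,0],"aperture":0.75},{"pos":[0.055,0.016,0],"aperture":0.75},{"pos":[0.055,0.016,0],"aperture":0.75},{"pos":[0.055,0.016,0],"aperture":0.75},{"pos":[0.0567,0.016,0],"aperture":0.75},{"twist":-0.0758,"aperture":0.6},{"aperture":0.6}]' | python3 -m crank; python3 - <<'E'
from h import *
plan(.473,.007,.02,75)
for c in ["scene","top"]:
  s=cams.snapshot(c)
  for n in ["arch_model","impression_tray"]:
    for d in nets.silhouettes(s,n)[:1]:
        p=pts(s,d["region"])*1000; q=p[p[:,2]>4][:,:2].astype(np.float32)
        print(c,n,round(d["confidence"],2),d["bbox"],p.mean(0).round(),np.percentile(p[:,2],[2,50,98]).round(),cv2.minAreaRect(q))
  if c=="scene": cv2.imwrite('pics/s6.png',cv2.resize(s['image'][110:260,130:330,::-1],None,fx=4,fy=4))
E
```

```text
time_s: 23.2
tcp_pos: [0.4719, 0.0069, 0.0965]
tcp_rot: [0.0, 0.131, 0.991, -0.0]
contact_force: [0.5, 1.0, 0.3]
finger_gap: 0.598
gripper_force: 0.0
t 23.2 tcp [0.4719 0.0069 0.0965] yaw 75.0 tilt [-0. -0. -1.] | d [-0.001   0.0004  0.0765] turn -0.0 | F [0.51 0.95 0.34] gap 0.598 grip 0.0 j7 0.86
scene arch_model 0.7 [185.9, 217.9, 32.2, 24.0] [ 641. -116.   24.] [ 8. 24. 34.] ((636.3126831054688, -127.07659912109375), (72.40185546875, 57.77119827270508), 67.91423797607422)
scene impression_tray 0.42 [116.9, 153.9, 20.0, 26.6] [ 559. -379.   42.] [12. 44. 61.] ((554.4749755859375, -384.7618713378906), (43.65629959106445, 45.51517868041992), 4.103978157043457)
top arch_model 0.78 [311.8, 132.4, 26.6, 30.5] [ 634. -121.   25.] [ 7. 25. 35.] ((638.7180786132812, -122.7855224609375), (55.394527435302734, 57.725975036621094), 67.52262115478516)
```

View pics/s6.png

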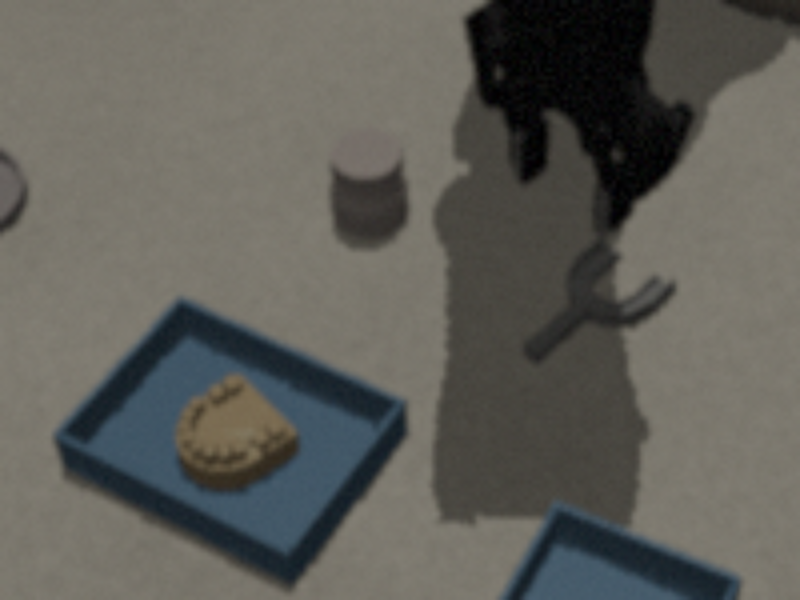

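The arch lies flat in the large box at (235,440). Next the impression tray handle.

Converted, 0.03 m is 0.05, 0.007 m is 0.0117.

```bash
echo '[{"pos":[0,0,0.05],"aperture":0.6},{"pos":[0,0,0.05],"aperture":0.6},{"pos":[0,0,0.05],"aperture":0.6},{"pos":[0,0,0.0117],"aperture":0.6},{"pos":[0,0,0.0067],"aperture":0.6},{"aperture":0.6},{"aperture":0.6}]' | python3 -m crank; echo '[{"aperture":0.2},{"aperture":0},{"aperture":0},{"aperture":0},{"aperture":0},{"aperture":0}]' | python3 -m crank 50
```

```text
time_s: 24.38
tcp_pos: [0.4726, 0.0068, -0.0038]
tcp_rot: [0.001, 0.131, 0.991, 0.0]
contact_force: [-0.4, 0.3, -0.0]
finger_gap: 0.604
gripper_force: 0.0
time_s: 25.12
tcp_pos: [0.4723, 0.0068, -0.0044]
tcp_rot: [0.0, 0.131, 0.991, -0.0]
contact_force: [0.0, -2.0, 6.1]
finger_gap: 0.113
gripper_force: 50.1
```

Converted, -0.03 m is -0.05, -0.01 m is -0.0167.

```bash
echo '[{"pos":[0,0,-0.0167],"aperture":0},{"pos":[0,0,-0.05],"aperture":0},{"pos":[0,0,-0.05],"aperture":0},{"pos":[0,0,-0.05],"aperture":0},{"aperture":0}]' | python3 -m crank; python3 -c "
from h import *
plan(.5394,.3727,.1,-8)"
```

```text
time_s: 25.75
tcp_pos: [0.4732, 0.0069, 0.0976]
tcp_rot: [0.002, 0.131, 0.991, 0.0]
contact_force: [-1.1, -0.2, -0.9]
finger_gap: 0.118
gripper_force: 49.4
t 25.75 tcp [0.4732 0.0069 0.0976] yaw 75.0 tilt [-0.003  0.    -1.   ] | d [ 0.0308  0.3705 -0.0023] turn 1.448 | F [-1.14 -0.2  -0.87] gap 0.118 grip 49.4 j7 0.86
```

Converted, 0.0412 m is 0.0687, 0.0034 m is 0.0057, 0.15 rad is 0.0955.

```bash
echo '[{"pos":[0.0057,0.0687,0],"aperture":0},{"pos":[0.0057,0.0687,0],"aperture":0},{"pos":[0.0057,0.0687,0],"aperture":0},{"pos":[0.0057,0.0687,0],"aperture":0},{"pos":[0.0057,0.0687,0],"aperture":0},{"pos":[0.0057,0.0687,0],"aperture":0},{"pos":[0.0057,0.0687,0],"aperture":0},{"pos":[0.0057,0.0687,0],"aperture":0},{"pos":[0.0057,0.0687,0],"aperture":0},{"twist":0.0637,"aperture":0},{"twist":0.0955,"aperture":0},{"twist":0.0955,"aperture":0}]' | python3 -m crank; echo '[{"twist":0.0955,"aperture":0},{"twist":0.0955,"aperture":0},{"twist":0.0955,"aperture":0},{"twist":0.0955,"aperture":0},{"twist":0.0955,"aperture":0},{"twist":0.0955,"aperture":0},{"twist":0.0637,"aperture":0},{"twist":0.0306,"aperture":0},{"aperture":0},{"aperture":0}]' | python3 -m crank; python3 - <<'E'
from h import *
plan(.5394,.3727,.0,-8)
s=cams.snapshot("scene");cv2.imwrite('pics/s7.png',cv2.resize(s['image'][150:330,320:500,::-1],None,fx=3.3,fy=3.3))
for n in ["impression_tray","steel_tray"]:
    for d in nets.silhouettes(s,n)[:1]:
        p=pts(s,d["region"])*1000; print(n,round(d["confidence"],2),p.mean(0).round(),np.percentile(p[:,2],[2,50,98]).round(),cv2.minAreaRect(p[:,:2].astype(np.float32)))
E
```

```text
time_s: 27.25
tcp_pos: [0.5379, 0.3728, 0.0945]
tcp_rot: [-0.001, 0.327, 0.945, -0.001]
contact_force: [-0.4, 0.1, 0.4]
finger_gap: 0.11
gripper_force: 49.4
time_s: 28.5
tcp_pos: [0.5382, 0.3729, 0.0951]
tcp_rot: [-0.0, 0.754, 0.657, -0.0]
contact_force: [0.4, -0.4, -0.7]
finger_gap: 0.115
gripper_force: 49.4
t 28.5 tcp [0.5382 0.3729 0.0951] yaw -7.9 tilt [-0.    -0.001 -1.   ] | d [0.     0.0012 0.0951] turn 0.002 | F [ 0.41 -0.37 -0.73] gap 0.115 grip 49.4 j7 -1.04
impression_tray 0.92 [543. 407. 106.] [100. 105. 116.] ((541.180908203125, 391.5577392578125), (103.18769836425781, 60.273460388183594), 82.39244842529297)
steel_tray 0.8 [542. 397.   6.] [ 1.  5. 17.] ((538.779296875, 394.59112548828125), (195.10720825195312, 108.19879150390625), 81.10330200195312)
```

View pics/s7.png

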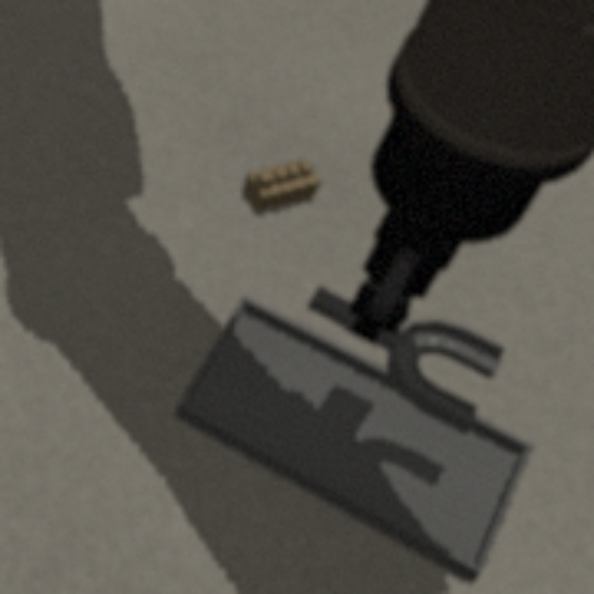

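The impression tray is level and aligned with the steel tray (rectangle centre 541,392 mm, angle 82°). Lower it.

Converted, 0.03 m is 0.05, 0.02 m is 0.0333.

```bash
echo '[{"pos":[0,0.0017,0.05],"aperture":0},{"pos":[0,0,0.05],"aperture":0},{"pos":[0,0,0.0333],"aperture":0},{"pos":[0,0,0.0133],"aperture":0},{"pos":[0,0,0.0083],"aperture":0},{"aperture":0},{"aperture":0}]' | python3 -m crank | grep -E 'tcp_pos|force'; echo '[{"pos":[0,0,0.0025],"aperture":0},{"aperture":0},{"aperture":0}]' | python3 -m crank| grep -E 'tcp_pos|force'
```

```text
tcp_pos: [0.5399, 0.3732, 0.0033]
contact_force: [-0.0, 0.7, -0.9]
gripper_force: 49.4
tcp_pos: [0.5395, 0.3729, 0.001]
contact_force: [0.2, 0.3, -1.7]
gripper_force: 49.4
```

Converted, 0.0015 m is 0.0025.

```bash
echo '[{"pos":[0,0,0.0025],"aperture":0},{"aperture":0},{"aperture":0}]' | python3 -m crank | grep -E 'tcp_pos|force'; echo '[{"pos":[0,0,-0.0008],"aperture":0.1},{"aperture":0.35},{"aperture":0.35},{"aperture":0.35},{"pos":[0,0,-0.025],"aperture":0.35},{"pos":[0,0,-0.05],"aperture":0.4},{"pos":[0,0,-0.05],"aperture":0.6},{"pos":[0,0,-0.05],"aperture":0.7},{"aperture":0.7}]' | python3 -m crank; python3 -c "
from h import *
plan(.372,.3025,.1,43)"
```

```text
tcp_pos: [0.5397, 0.3728, -0.0003]
contact_force: [-1.4, -2.0, 4.4]
gripper_force: 50.1
time_s: 31.4
tcp_pos: [0.5408, 0.3739, 0.1086]
tcp_rot: [0.0, 0.755, 0.656, 0.002]
contact_force: [0.2, -0.4, -0.0]
finger_gap: 0.695
gripper_force: 0.0
t 31.4 tcp [0.5408 0.3739 0.1086] yaw -8.0 tilt [ 0.003  0.004 -1.   ] | d [-0.0941 -0.1573  0.0077] turn -0.89 | F [ 0.22 -0.4  -0.04] gap 0.695 grip 0.0 j7 -1.04
```

Units first: shifts go in shares of 60 cm and turns go in shares of 90 degrees. So -0.0315 m is -0.0525, -0.0188 m is -0.0313, -0.178 rad is -0.1133.

```bash
echo '[{"pos":[-0.0313,-0.0525,0],"aperture":0.6},{"pos":[-0.0313,-0.0525,0],"aperture":0.6},{"pos":[-0.0313,-0.0525,0],"aperture":0.6},{"pos":[-0.0313,-0.0525,0],"aperture":0.6},{"pos":[-0.0313,-0.0525,0],"aperture":0.6},{"twist":-0.1133,"aperture":0.6},{"twist":-0.1133,"aperture":0.6},{"twist":-0.1133,"aperture":0.6},{"twist":-0.1133,"aperture":0.6},{"twist":-0.1133,"aperture":0.6},{"aperture":0.6}]' | python3 -m crank; python3 - <<'E'
from h import *
plan(.372,.3025,-.004,43)
for c in ["scene"]:
  s=cams.snapshot(c);cv2.imwrite('pics/s8.png',cv2.resize(s['image'][150:330,320:500,::-1],None,fx=3.3,fy=3.3))
  for n in ["impression_tray","quadrant_model"]:
    for d in nets.silhouettes(s,n)[:1]:
        p=pts(s,d["region"])*1000; print(n,round(d["confidence"],2),p.mean(0).round(),np.percentile(p[:,2],[2,50,98]).round(),cv2.minAreaRect(p[p[:,2]>5][:,:2].astype(np.float32)))
E
```

```text
time_s: 32.78
tcp_pos: [0.3705, 0.3014, 0.105]
tcp_rot: [-0.0, 0.399, 0.917, -0.0]
contact_force: [0.3, 0.2, 1.0]
finger_gap: 0.601
gripper_force: 0.0
t 32.78 tcp [0.3705 0.3014 0.105 ] yaw 43.0 tilt [ 0. -0. -1.] | d [-0.0002  0.0019  0.109 ] turn -0.001 | F [0.3  0.23 1.02] gap 0.601 grip 0.0 j7 -0.31
impression_tray 0.95 [544. 406.  12.] [ 4. 11. 21.] ((542.6736450195312, 393.66363525390625), (99.64807891845703, 60.31479263305664), 82.62123107910156)
quadrant_model 0.72 [376. 306.  18.] [ 1. 19. 30.] ((370.7953186035156, 306.75628662109375), (24.36853790283203, 50.46904754638672), 48.31156539916992)
```

View pics/s8.png

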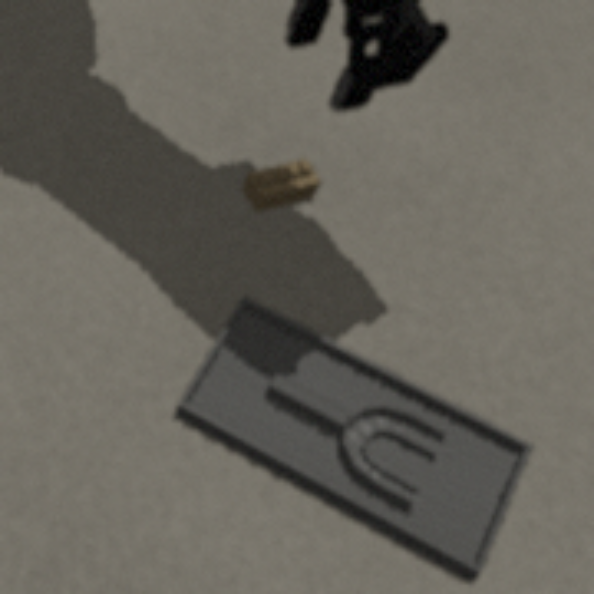

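The impression tray lies flat in the steel tray at (350,445). Next the quadrant.

Converted, 0.03 m is 0.05, 0.013 m is 0.0217.

```bash
echo '[{"pos":[0,0.0033,0.05],"aperture":0.6},{"pos":[0,0,0.05],"aperture":0.6},{"pos":[0,0,0.05],"aperture":0.6},{"pos":[0,0,0.0217],"aperture":0.6},{"pos":[0,0,0.01],"aperture":0.6},{"aperture":0.6},{"aperture":0.4},{"aperture":0.2},{"aperture":0.1},{"aperture":0.1},{"aperture":0.1},{"aperture":0.1}]' | python3 -m crank 30; python3 -c "
from h import *
plan(.372,.3025,-.004,43)"
```

```text
time_s: 34.42
tcp_pos: [0.3724, 0.3031, -0.0033]
tcp_rot: [0.0, 0.399, 0.917, 0.0]
contact_force: [-1.1, -0.9, 9.4]
finger_gap: 0.245
gripper_force: 29.1
t 34.42 tcp [ 0.3724  0.3031 -0.0033] yaw 43.0 tilt [-0.     0.001 -1.   ] | d [-0.0002 -0.0007  0.0007] turn 0.0 | F [-1.11 -0.86  9.36] gap 0.245 grip 29.1 j7 -0.47
```

Converted, -0.03 m is -0.05, -0.01 m is -0.0167.

```bash
echo '[{"pos":[0,0,-0.0167],"aperture":0.1},{"pos":[0,0,-0.05],"aperture":0.1},{"pos":[0,0,-0.05],"aperture":0.1},{"pos":[0,0,-0.05],"aperture":0.1},{"aperture":0.1}]' | python3 -m crank; python3 -c "
from h import *
plan(.646,.119,.1,43)"
```

```text
time_s: 35.05
tcp_pos: [0.3731, 0.3037, 0.0985]
tcp_rot: [0.001, 0.399, 0.917, 0.002]
contact_force: [-0.0, -1.1, -1.2]
finger_gap: 0.249
gripper_force: 30.1
t 35.05 tcp [0.3731 0.3037 0.0985] yaw 43.0 tilt [-0.001  0.004 -1.   ] | d [-0.3212  0.0736 -0.0009] turn 0.0 | F [-0.02 -1.14 -1.22] gap 0.249 grip 30.1 j7 -0.32
```

Converted, -0.0321 m is -0.0535, 0.0073 m is 0.0122.

```bash
echo '[{"pos":[-0.0535,0.0122,0],"aperture":0.1},{"pos":[-0.0535,0.0122,0],"aperture":0.1},{"pos":[-0.0535,0.0122,0],"aperture":0.1},{"pos":[-0.0535,0.0122,0],"aperture":0.1},{"pos":[-0.0535,0.0122,0],"aperture":0.1},{"pos":[-0.0535,0.0122,0],"aperture":0.1},{"pos":[-0.0535,0.0122,0],"aperture":0.1},{"pos":[-0.0535,0.0122,0],"aperture":0.1},{"pos":[-0.0535,0.0122,0],"aperture":0.1},{"pos":[-0.0535,0.0122,0],"aperture":0.1},{"aperture":0.1},{"aperture":0.1}]' | python3 -m crank; python3 - <<'E'
from h import *
plan(.646,.119,.001,43)
s=cams.snapshot("scene");cv2.imwrite('pics/s9.png',cv2.resize(s['image'][150:310,220:380,::-1],None,fx=3.5,fy=3.5))
for n in ["quadrant_model"]:
    for d in nets.silhouettes(s,n)[:1]:
        p=pts(s,d["region"])*1000; print(n,round(d["confidence"],2),p.mean(0).round(),np.percentile(p[:,2],[2,50,98]).round(),cv2.minAreaRect(p[:,:2].astype(np.float32)))
E
```

```text
time_s: 36.55
tcp_pos: [0.6436, 0.1185, 0.0955]
tcp_rot: [-0.001, 0.398, 0.917, -0.0]
contact_force: [0.0, -0.0, -0.9]
finger_gap: 0.249
gripper_force: 30.1
t 36.55 tcp [0.6436 0.1185 0.0955] yaw 43.0 tilt [ 0.001 -0.001 -1.   ] | d [-0.0014  0.0022  0.0945] turn 0.001 | F [ 0.03 -0.03 -0.94] gap 0.249 grip 30.1 j7 0.21
quadrant_model 0.68 [656. 110. 119.] [104. 119. 129.] ((652.7868041992188, 108.79985809326172), (26.437116622924805, 15.080370903015137), 33.616878509521484)
```

View pics/s9.png

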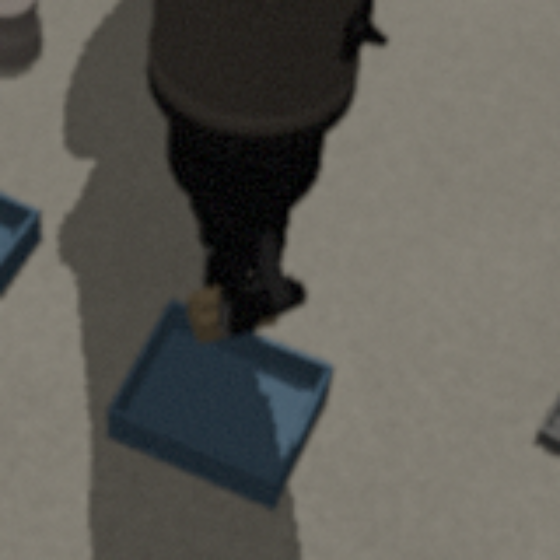

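The quadrant is held level at (207,312), over the box. Lower it gently.

Converted, 0.03 m is 0.05, 0.015 m is 0.025.

```bash
echo '[{"pos":[-0.0017,0.0033,0.05],"aperture":0.1},{"pos":[0,0,0.05],"aperture":0.1},{"pos":[0,0,0.025],"aperture":0.1},{"pos":[0,0,0.0133],"aperture":0.1},{"pos":[0,0,0.01],"aperture":0.1},{"aperture":0.1},{"aperture":0.1}]' | python3 -m crank | grep -E 'tcp_pos|force'; echo '[{"pos":[0,0,0.005],"aperture":0.1},{"aperture":0.1},{"aperture":0.1}]' | python3 -m crank| grep -E 'tcp_pos|force'; echo '[{"pos":[0,0,0.0025],"aperture":0.1},{"aperture":0.1},{"aperture":0.1}]' | python3 -m crank| grep -E 'tcp_pos|force'
```

```text
tcp_pos: [0.6469, 0.1188, 0.0076]
contact_force: [-0.4, 1.1, -0.6]
gripper_force: 30.1
tcp_pos: [0.6465, 0.1187, 0.004]
contact_force: [-0.7, 0.3, -0.5]
gripper_force: 30.1
tcp_pos: [0.6465, 0.1187, 0.0025]
contact_force: [0.4, 0.3, -1.0]
gripper_force: 30.1
```

Converted, 0.0015 m is 0.0025.

```bash
echo '[{"pos":[0,0,0.0025],"aperture":0.1},{"aperture":0.1},{"aperture":0.1}]' | python3 -m crank| grep -E 'tcp_pos|force';  echo '[{"pos":[0,0,0.0008],"aperture":0.1},{"aperture":0.1},{"aperture":0.1}]' | python3 -m crank| grep -E 'tcp_pos|force'
```

```text
tcp_pos: [0.6465, 0.1187, 0.0009]
contact_force: [-0.6, -0.0, -1.4]
gripper_force: 30.0
tcp_pos: [0.6465, 0.1187, 0.0008]
contact_force: [-3.0, -0.4, 5.2]
gripper_force: 30.8
```

Converted, -0.04 m is -0.0667, -0.03 m is -0.05.

```bash
echo '[{"aperture":0.25},{"aperture":0.35},{"aperture":0.4},{"aperture":0.4},{"pos":[0,0,-0.0167],"aperture":0.4},{"pos":[0,0,-0.05],"aperture":0.4},{"pos":[0,0,-0.0667],"aperture":0.4},{"pos":[0,0,-0.0667],"aperture":0.4},{"aperture":0.4}]' | python3 -m crank; echo '[{"pos":[0.0833,0,0],"aperture":0.4},{"pos":[0.0833,0,0],"aperture":0.4},{"pos":[0.0833,0,0],"aperture":0.4},{"pos":[0.0833,0,0],"aperture":0.4},{"aperture":0.4}]' | python3 -m crank; python3 - <<'E'
from h import *
for c in ["scene","top"]:
  s=cams.snapshot(c)
  cv2.imwrite(f'pics/{c}10.png',cv2.resize(s['image'][:,:,::-1],None,fx=1.5,fy=1.5))
  for n in ["quadrant_model","arch_model","impression_tray","jar_1","jar_dish"]:
    for d in nets.silhouettes(s,n)[:2]:
        p=pts(s,d["region"])*1000
        if d["confidence"]>.4: print(c,n,round(d["confidence"],2),p.mean(0).round(),np.percentile(p[:,2],[2,50,98]).round(),cv2.minAreaRect(p[p[:,2]>6][:,:2].astype(np.float32)))
E
```

```text
time_s: 40.15
tcp_pos: [0.6484, 0.1193, 0.1245]
tcp_rot: [0.002, 0.399, 0.917, 0.002]
contact_force: [0.1, -0.0, -0.2]
finger_gap: 0.4
gripper_force: 0.0
time_s: 40.78
tcp_pos: [0.5072, 0.2681, 0.1207]
tcp_rot: [-0.0, 0.396, 0.918, 0.0]
contact_force: [1.1, -0.9, -0.9]
finger_gap: 0.401
gripper_force: 0.0
scene quadrant_model 0.6 [648. 122.  22.] [ 4. 23. 34.] ((644.549072265625, 121.25767517089844), (24.178428649902344, 46.82186508178711), 44.86955642700195)
scene arch_model 0.73 [ 641. -115.   24.] [ 7. 24. 34.] ((639.126220703125, -119.79605865478516), (55.272911071777344, 57.479000091552734), 67.08373260498047)
scene impression_tray 0.64 [544. 404.  12.] [ 4. 11. 22.] ((542.2368774414062, 392.6680603027344), (102.65558624267578, 60.195072174072266), 81.56719207763672)
scene jar_1 0.88 [ 557. -383.   40.] [ 3. 42. 61.] ((548.7847900390625, -390.8428955078125), (63.25727462768555, 51.747047424316406), 55.45412063598633)
scene jar_1 0.82 [ 448. -139.   38.] [ 5. 44. 57.] ((441.2772216796875, -143.4883270263672), (48.92100143432617, 47.300445556640625), 4.738494873046875)
scene jar_dish 0.73 [ 561. -379.    6.] [ 1.  5. 14.] ((556.5922241210938, -382.5782470703125), (80.69584655761719, 88.32210540771484), 49.20943832397461)
top arch_model 0.81 [ 635. -121.   26.] [19. 25. 35.] ((638.2522583007812, -122.91474151611328), (55.646148681640625, 56.57479476928711), 67.81529998779297)
top jar_1 0.74 [ 441. -143.   50.] [19. 55. 58.] ((440.3178405761719, -143.64564514160156), (43.298583984375, 43.625946044921875), 42.2217903137207)
top jar_1 0.72 [ 550. -384.   50.] [17. 58. 62.] ((550.0191040039062, -389.0872497558594), (46.72808074951172, 45.40999984741211), 79.65650177001953)
top jar_dish 0.77 [ 551. -381.    6.] [ 1.  5. 14.] ((551.8529052734375, -386.4538269042969), (90.46257019042969, 84.1199951171875), 13.386747360229492)
```

View pics/scene10.png

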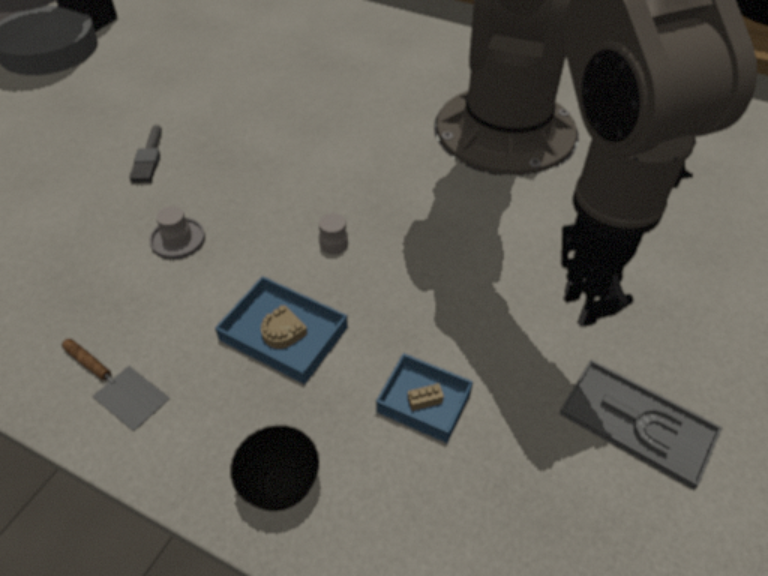

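Everything is in place: arch (283,328), quadrant (425,397), impression tray (645,430), full jar in the dish (173,228), and the empty jar untouched at (333,232). Heights match, and the robot is clear.

```bash
python3 -c "
from rig import ctrl
print(ctrl.sign_off())"
```

```text
the job is handed in; nothing more can be done
None
```

I handed the job in at about 41 s of the 125 s allowed: the arch, quadrant and impression tray lie flat in their containers, the full jar (about 5 N on the wrist when lifted) stands upright in the dish and the other jar was left untouched on the bench, all confirmed in the last pictures; `sign_off` returned no verdict.

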